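# Restock the tape tray from the spindle

## Robot

A 6-joint arm with a two-finger parallel gripper is mounted at the origin on the work surface. World frame = base frame: x ahead of the robot, y to its left, z up, the work surface at z = 0. Lengths are in m, angles in rad, forces in N, time in s.
With the tool pointing down it reaches from about 0.275 to 0.875 m from the base axis. Payload 12.5 kg.
Tool frame: the origin (TCP) lies between the finger pads; the fingertips stand 8 mm ahead of it and the grasp point (between the pads) lies 11 mm behind it; z points along the fingers, y is the line along which they close (so a half turn about z gives the same grasp; the last joint's range is limited). The gripper opens to 85 mm and grips with 20 to 120 N. Pads are 22 mm wide; open, the fingers measure 114 mm over their backs; the gripper's body (76 mm by 85 mm) begins 54 mm behind the grasp point. The pads swing forward as they close: fully open they stand 13 mm farther back than shut.
Start: joints at [1.117, 0.351, 1.652, -0, 1.139, -0.085], TCP at [0.198, 0.513, 0.239] pointing down, gripper open.
Joint ranges: [-2.75, 2.75], [-0.79, 2.1], [0.01, 2.65], [-1.57, 4.71], [0.07, 3.14], [-2.87, 2.87]. Speed limits (rad/s): [2.22, 2.22, 2.79, 3.14, 3.14, 3.14].

## Interface

Orientations are given as [roll, pitch, yaw] about the fixed x, y, z axes, in that order (R = Rz(yaw) Ry(pitch) Rx(roll)).
In Python, from rig import env gives the robot as it stands.
- The arm moves only by the shell command python3 -m creep 'ROWS'. ROWS is JSON, a list of rows, each a list of 7 numbers: the shift along the world's x, y, z in cm, then the turn, a rotation vector about the world's x, y, z in rad, then the finger opening in cm, from 0 to 8.54. In form: [[tx, ty, tz, rx, ry, rz, hand], ...]. A call has 1 to 20 rows; each row is the pose to reach, as a shift and turn from the pose commanded when the call began; what a row does not reach only later rows make up. A row lasts 1/10 s, in which the tool goes at most 50 mm and 8.59 degrees, less where a joint would pass 70% of its speed; a pose out of reach is approached as far as the arm can. A call with a gripper value outside its range is refused whole. The fingers move at their own pace and stop on an object; the grip force is fixed at half the most. Time passes only in rows, so rows that repeat a pose let the fingers close. It gives the time, the measured TCP pose, the force, the opening and the grip force at its end, in the units of the state.
- env.read_state(): the state, without advancing time (a new reading comes with each control period).
- env.capture(name): name is "side" or "top"; returns a dict with "image" (480x640x3 uint8, red, green, blue), "K" (3x3 intrinsics, pixels), "D" ([k1, k2, p1, p2, k3] as OpenCV has them; the pictures are not rectified), "R" (3x3) and "t" (3): a world point X has camera coordinates R X + t. Camera axes: x right, y down, z forward; pixel columns grow to the right and rows downward; lengths in m; the calibration is good to about 2 mm. A picture is of the moment at which its call begins. There is no depth.
- env.close_job(): hands the job in; it is judged then, once.
The state is a dict: "clock": time; "qpos": joint angles; "joint_vel": joint speeds; "tau": joint torques, N m; "position": TCP position; "orientation": TCP orientation; "contact_force": force on the tool from outside, world axes, zero at the start; "wrist_torque": the same for the moment, N m; "gripper_width": finger opening in m; "grasp_force": force on a finger pad.
Only numpy, scipy, OpenCV 4.12 (cv2) and the standard library are available. Lean on these libraries where they do the work, as an engineer would, in place of code of your own. Each camera call takes 0.05 s, during which the arm holds its last target. There are 200 camera calls.

## Task

The tape tray on the chocolate shop's packing counter has two empty cells. Slide the two spare rolls of tape up off the steel spindle and set one in each empty cell, lying flat on the cell's floor; lower the rolls all the way down and never let them drop (they may be laid on the clear counter on the way to change the grip). Leave the rolls already in the tray and the other things on the counter where they are.

Things in the scene. Friction and masses are not known exactly. Their poses are not given: they have to be found in the camera images.
- tray: brown wooden tray fixed to the counter, 160 x 238 mm (its x, y), origin at the centre of its underside; 2 rows of 3 square cells, 74 mm inside, 78 mm apart, floor 5 mm above the counter. Walls 4 mm thick stand 44 mm above the counter, but the outer x sides are cut away for fingers (see cells). Two cells are empty (a small white paper disc shows on the floor), four hold a roll lying flat
- spindle: steel spindle fixed to the counter, origin at the centre of its underside: round foot 52 mm across, 20 mm high; above it a post 36 mm across up to 76 mm above the counter. The two spare rolls lie on the foot, one on the other, the post through their bores. The counter from 80 to 180 mm in front of it (world -x), 40 mm to either side, is clear
- spare_top: upper spare on the spindle (underside 44 mm above the counter), gold: roll of paper tape, rigid ring 68 mm outside, 44 mm bore (12 mm wall), 24 mm high, about 80 g; origin at the centre of its underside, z along its axis (up)
- spare_low: lower spare on the spindle (underside 20 mm above the counter), burgundy: roll of paper tape, rigid ring 68 mm outside, 44 mm bore (12 mm wall), 24 mm high, about 80 g; origin at the centre of its underside, z along its axis (up)
- roll_teal: teal roll already lying in one of the tray's cells: roll of paper tape, rigid ring 68 mm outside, 44 mm bore (12 mm wall), 24 mm high, about 80 g; origin at the centre of its underside, z along its axis (up)
- roll_cream: cream roll already lying in one of the tray's cells: roll of paper tape, rigid ring 68 mm outside, 44 mm bore (12 mm wall), 24 mm high, about 80 g; origin at the centre of its underside, z along its axis (up)
- roll_rose: pink roll already lying in one of the tray's cells: roll of paper tape, rigid ring 68 mm outside, 44 mm bore (12 mm wall), 24 mm high, about 80 g; origin at the centre of its underside, z along its axis (up)
- roll_green: green roll already lying in one of the tray's cells: roll of paper tape, rigid ring 68 mm outside, 44 mm bore (12 mm wall), 24 mm high, about 80 g; origin at the centre of its underside, z along its axis (up)
- cell0 (a point): centre of the floor of tray cell 0 (-x row of the tray, -y end); its axes are the tray's. Walled on three sides; on the tray's -x side an opening 58 mm wide centred on the cell, over a lip 8 mm above the counter
- cell1 (a point): centre of the floor of tray cell 1 (-x row of the tray, middle); its axes are the tray's. Walled on three sides; on the tray's -x side an opening 58 mm wide centred on the cell, over a lip 8 mm above the counter
- cell2 (a point): centre of the floor of tray cell 2 (-x row of the tray, +y end); its axes are the tray's. Walled on three sides; on the tray's -x side an opening 58 mm wide centred on the cell, over a lip 8 mm above the counter
- cell3 (a point): centre of the floor of tray cell 3 (+x row of the tray, -y end); its axes are the tray's. Walled on three sides; on the tray's +x side an opening 58 mm wide centred on the cell, over a lip 8 mm above the counter
- cell4 (a point): centre of the floor of tray cell 4 (+x row of the tray, middle); its axes are the tray's. Walled on three sides; on the tray's +x side an opening 58 mm wide centred on the cell, over a lip 8 mm above the counter
- cell5 (a point): centre of the floor of tray cell 5 (+x row of the tray, +y end); its axes are the tray's. Walled on three sides; on the tray's +x side an opening 58 mm wide centred on the cell, over a lip 8 mm above the counter
- bowl: small glass bowl of chocolate truffles, 114 mm across, about 62 mm high in all; origin at the centre of its underside; bystander
- gift_box: white closed gift box with a brown band, 94 x 94 x 43 mm; origin at the centre of its underside; bystander
- jar: amber glass jar with a brass cap, 60 mm across, 65 mm high; origin at the centre of its underside; bystander
There are look-alikes about, which are no part of the job. What is shaped like the spare_low but blue or purple is not meant. Leave any blue or purple look-alike of the spare_top alone.

How it is judged:
At the end, for the whole second after the job is handed in: Each spare roll lies at rest in a tray cell of its own: centre within 9 mm of the cell's centre, underside within 4 mm of the cell's floor, tilted less than 0.08 rad; the four rolls already there are within 12 mm and the bowl, gift box and jar within 20 mm of where they stood ((horizontal distance between spare_top and cell0 below 0.009 m or horizontal distance between spare_top and cell1 below 0.009 m or horizontal distance between spare_top and cell2 below 0.009 m or horizontal distance between spare_top and cell3 below 0.009 m or horizontal distance between spare_top and cell4 below 0.009 m or horizontal distance between spare_top and cell5 below 0.009 m) and z of each of spare_top, spare_low in the frame of tray below 0.009 m and angle between each of spare_top, spare_low's own z axis and vertical below 0.08 rad and linear speed of each of spare_top, spare_low below 0.02 m/s and (horizontal distance between spare_low and cell0 below 0.009 m or horizontal distance between spare_low and cell1 below 0.009 m or horizontal distance between spare_low and cell2 below 0.009 m or horizontal distance between spare_low and cell3 below 0.009 m or horizontal distance between spare_low and cell4 below 0.009 m or horizontal distance between spare_low and cell5 below 0.009 m) and distance of each of roll_teal, roll_cream, roll_rose, roll_green from where it was at the start of the episode below 0.012 m and distance of each of bowl, gift_box, jar from where it was at the start of the episode below 0.02 m); the robot touches nothing.
It fails at once if the gold spare roll is dropped (falls free of the fingers faster than 0.4 m/s, a drop of about 8 mm) (linear speed of spare_top above 0.4 m/s and contact force between spare_top and the fingers below 0.02 N).
It fails at once if the burgundy spare roll is dropped (falls free of the fingers faster than 0.4 m/s, a drop of about 8 mm) (linear speed of spare_low above 0.4 m/s and contact force between spare_low and the fingers below 0.02 N).
It fails at once if a roll already in the tray is displaced by more than 12 mm (distance of any of roll_teal, roll_cream, roll_rose, roll_green from where it was at the start of the episode above 0.012 m).
It fails at once if the bowl, gift box or jar is moved by more than 20 mm (distance of any of bowl, gift_box, jar from where it was at the start of the episode above 0.02 m).
It also fails if it takes over 72 s, if anything falls off the work surface, if the arm or the gripper's body presses on something with over 40 N, if the wrist force passes 120 N, or if a joint passes its speed limit or range.

## Working session

There is one attempt and no reset: what is moved stays moved. The work goes in short steps, Python scripts to look and compute and a shell command to move; the robot and the scene stay as the last step left them, time stands still between calls to the robot, and variables do not carry over. Pictures are saved under pics/ and viewed, at most 11 in all, crops included, and the job is handed in when it is done.

```bash
ls; mkdir -p pics; python3 - <<'E'
from rig import env
import cv2,numpy as np
for n in("top","side"):
    c=env.capture(n); cv2.imwrite(f"pics/{n}0.png",c["image"][:,:,::-1]); np.savez(f"{n}0.npz",**c)
    print(n,np.round(c["K"],1).tolist(),np.round(c["D"],3),np.round(c["R"],3).tolist(),np.round(c["t"],3), -c["R"].T@c["t"])
print(env.read_state())
E
```

```text
pics
top [[437.2, 0.0, 314.4], [0.0, 437.2, 245.0], [0.0, 0.0, 1.0]] [-0.002  0.     0.     0.     0.   ] [[0.028, -0.999, 0.026], [-0.997, -0.03, -0.068], [0.068, -0.024, -0.997]] [-0.012  0.574  0.992] [0.50493807 0.02797806 1.02886228]
side [[516.4, 0.0, 320.6], [0.0, 516.4, 244.8], [0.0, 0.0, 1.0]] [-0.009  0.     0.     0.     0.   ] [[0.686, -0.728, -0.015], [-0.531, -0.486, -0.694], [0.498, 0.484, -0.72]] [-0.392  0.357  0.79 ] [ 0.0651396  -0.49442216  0.80999124]
{'clock': 0.1, 'qpos': array([ 1.11738159e+00,  3.51199445e-01,  1.65233506e+00,  4.00810716e-05,
        1.13912402e+00, -8.46026283e-02]), 'joint_vel': array([ 0.00026461,  0.0004091 , -0.00397472,  0.00019546, -0.00110233,
        0.00113621]), 'tau': array([ 2.48883436e-03, -5.06829321e+01, -2.91878110e+01,  2.42184359e-05,
        2.53102284e-03,  1.67260919e-05]), 'position': array([0.19812326, 0.5127721 , 0.23881241]), 'orientation': array([-3.14053367e+00, -1.26324303e-04,  2.77276368e+00]), 'contact_force': array([0.33782987, 0.66910838, 0.33599751]), 'wrist_torque': array([0.03807024, 0.02457959, 0.00196599]), 'grasp_force': 0.0, 'gripper_width': 0.0855982712045766}
```

View pics/top0.png

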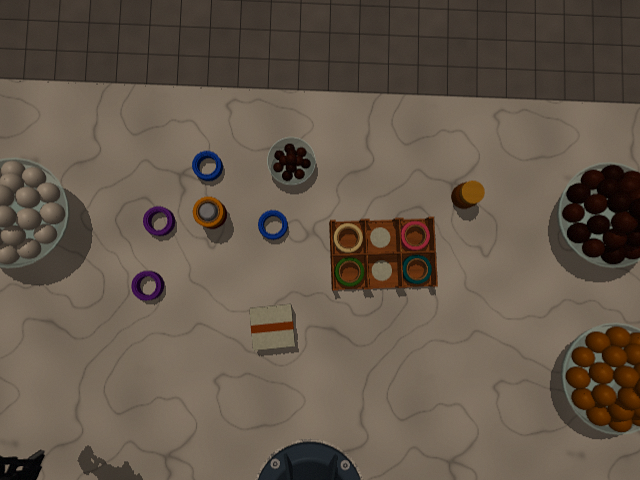

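View pics/side0.png

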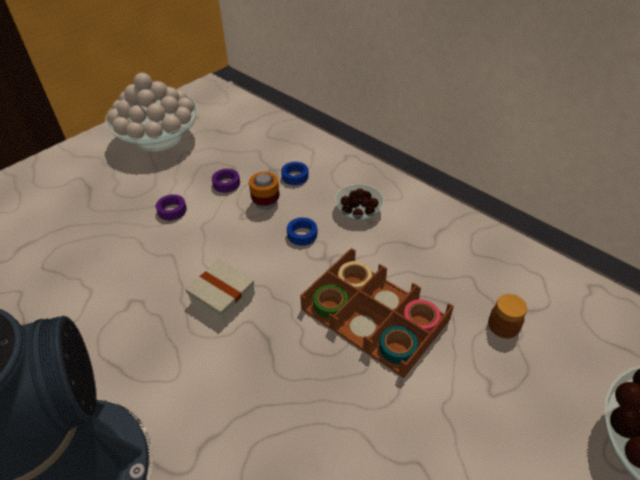

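The top view shows the gold spare on the steel post at about (209,212), and (264,183) in the side view. The empty cells are the two middle ones, with discs at (380,237) and (382,274), so cell4 and cell1. The blue rolls (208,165) and (273,225) and the purple rolls (158,221) and (148,286) lie on the counter with no post and are the wrong colour. Only the roll at (209,212) is gold with a post through it, so I'll enlarge that to confirm.

```bash
python3 - <<'E'
import cv2,numpy as np
t=cv2.imread("pics/top0.png");s=cv2.imread("pics/side0.png")
r=lambda im,x,y,w,h:cv2.resize(im[y:y+h,x:x+w],(400,300),interpolation=cv2.INTER_CUBIC)
g=lambda im:np.uint8(255*(im/255.)**.6)
cv2.imwrite("pics/crop1.png",g(np.vstack([np.hstack([r(t,169,182,80,60),r(s,224,153,80,60)]),np.hstack([r(t,317,207,132,99),r(s,290,240,180,135)])])))
E
```

```text
(no output)
```

View pics/crop1.png

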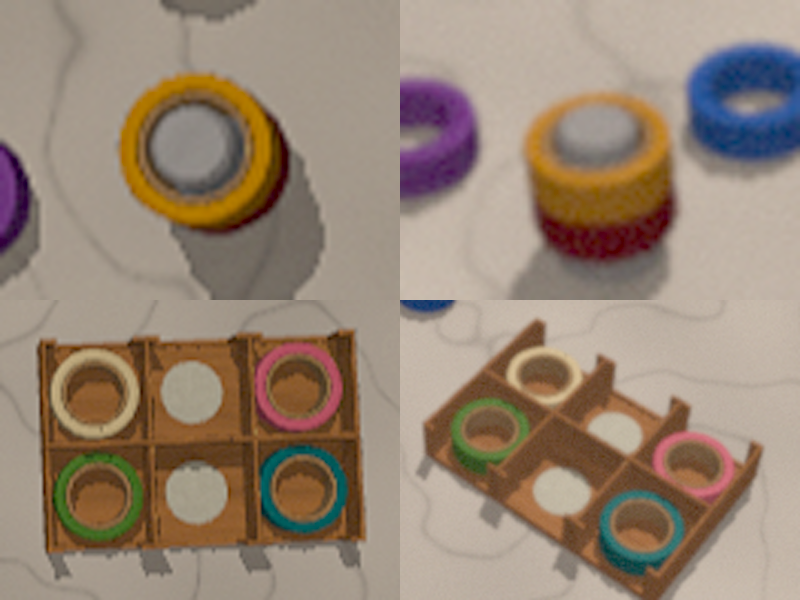

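The crop confirms it: a gold roll on the post, burgundy below it, and the discs in cells 4 and 1. Next I'll measure these.

```bash
cat > m.py <<'E'
import cv2,numpy as np
def load(n,k): return dict(np.load(f"{n}{k}.npz"))
def ray(c,p):
    u=cv2.undistortPoints(np.float64([[p]]),c["K"],c["D"])[0,0]; d=c["R"].T@np.r_[u,1]; return -c["R"].T@c["t"],d/np.linalg.norm(d)
def plane(c,p,z): o,d=ray(c,p); return o+d*(z-o[2])/d[2]
def tri(c1,p1,c2,p2):
    o1,d1=ray(c1,p1);o2,d2=ray(c2,p2);s=np.linalg.lstsq(np.c_[d1,-d2],o2-o1,rcond=None)[0]
    a,b=o1+s[0]*d1,o2+s[1]*d2; return (a+b)/2,np.linalg.norm(a-b)
def hsv(c): return cv2.cvtColor(c["image"],cv2.COLOR_RGB2HSV)
def mask(c,lo,hi,box):
    m=cv2.inRange(hsv(c),np.array(lo),np.array(hi)); k=np.zeros_like(m); x,y,w,h=box; k[y:y+h,x:x+w]=255; return m&k
def hole(m):
    cs,h=cv2.findContours(m,cv2.RETR_CCOMP,cv2.CHAIN_APPROX_NONE)
    i=[(cv2.contourArea(c),j) for j,c in enumerate(cs) if h[0][j][3]>=0]; return cv2.fitEllipse(cs[max(i)[1]])
def outer(m):
    cs,_=cv2.findContours(m,cv2.RETR_EXTERNAL,cv2.CHAIN_APPROX_NONE); c=max(cs,key=cv2.contourArea); return c
E
python3 - <<'E'
from m import *
T,S=load("top",0),load("side",0)
np.set_printoptions(precision=4,suppress=True)
for n,p,c in(("gold",(199,200),T),("gold",(280,195),S)):pass
H,HS=hsv(T),hsv(S)
for nm,a,b in(("gold",(198,200),(265,192)),("post",(207,210),(263,179)),("disc4",(380,237),(386,299)),("disc1",(382,270),(363,327)),("cream",(333,237),(342,280)),("rose",(402,230),(405,316)),("green",(337,275),(317,305)),("teal",(405,275),(383,350)),("wood",(365,230),(330,280))):
    print(nm,H[b and a[1],a[0]],HS[b[1],b[0]])
E
```

```text
gold [ 16 225 134] [ 16 252  81]
post [11 29 98] [ 12  33 117]
disc4 [ 22  67 121] [ 19  61 167]
disc1 [ 21  66 124] [ 19  65 164]
cream [ 17 152  52] [ 13 173 112]
rose [177 175 150] [178 166 158]
green [ 48 213  60] [ 50 164  76]
teal [ 91 255  49] [ 90 219  35]
wood [ 12 214  99] [ 11 197  62]
```

```bash
python3 - <<'E'
from m import *
T,S=load("top",0),load("side",0)
np.set_printoptions(precision=4,suppress=True)
def cen(m):
    c=outer(m); e=cv2.fitEllipse(cv2.convexHull(c)); return np.array(e[0]),e[1],cv2.contourArea(c)
R={}
for nm,lo,hi,bt,bs in(("post",(0,0,40),(40,80,255),(197,200,20,21),(252,170,23,18)),
  ("disc4",(10,20,70),(35,110,255),(367,224,28,28),(370,287,32,26)),("disc1",(10,20,70),(35,110,255),(368,258,28,32),(348,312,32,30))):
    a,b=cen(mask(T,lo,hi,bt)),cen(mask(S,lo,hi,bs)); R[nm]=tri(T,a[0],S,b[0]); print(nm,a,b,R[nm],"plane",plane(T,a[0],.076 if nm=="post" else .005))
P={}
for nm,lo,hi,bt,bs in(("rose",(165,100,40),(180,255,255),(395,212,40,45),(395,290,55,50)),("green",(38,80,20),(70,255,255),(330,248,40,45),(305,275,50,50)),("teal",(80,80,15),(100,255,255),(395,248,40,45),(370,315,55,55)),("gold",(13,180,40),(22,255,255),(185,190,50,50),(240,160,50,50))):
    mt,ms=mask(T,lo,hi,bt),mask(S,lo,hi,bs)
    try:
        a,b=hole(mt),hole(ms); z=.068 if nm=="gold" else .029
        print(nm,a,b,*tri(T,a[0],S,b[0]),"plane",plane(T,a[0],z)); P[nm]=plane(T,a[0],z)
    except Exception as e: print(nm,e)
d=R["disc4"][0]-R["disc1"][0]; print("d41",d,np.hypot(*d[:2]),"yaw",np.arctan2(d[1],d[0]))
d=P["green"]-P["teal"]; print(np.hypot(*d[:2]),"yaw",np.arctan2(-d[0],d[1])); d=P["rose"]-P["teal"];print(np.hypot(*d[:2]),"yaw",np.arctan2(d[1],d[0]))
# gold top face outer edge: upper half of contour per view; burgundy bottom
for n,c,bx in(("T",T,(185,190,50,50)),("S",S,(240,160,50,50))):
    o=outer(mask(c,(13,180,30),(22,255,255),bx))[:,0]; x0,x1=o[:,0].min(),o[:,0].max(); print(n,x0,x1,o[:,1].min(),o[:,1].max())
    left=o[o[:,0]==x0][:,1];right=o[o[:,0]==x1][:,1];print(left,right)
E
```

```text
post (array([207.3801, 210.9227]), (15.871748924255371, 18.465747833251953), 202.0) (array([263.0271, 179.843 ]), (11.601485252380371, 16.33574676513672), 129.0) (array([0.6391, 0.2429, 0.0678]), np.float64(0.0002802522038692943)) plane [0.6379 0.2412 0.076 ]
disc4 (array([379.8462, 237.0817]), (19.500463485717773, 20.080766677856445), 288.5) (array([387.2815, 298.7233]), (15.828463554382324, 24.283374786376953), 265.5) (array([ 0.5993, -0.1507,  0.0084]), np.float64(0.0033448327510805028)) plane [ 0.5984 -0.1501  0.005 ]
disc1 (array([381.2983, 270.3295]), (19.464868545532227, 20.027908325195312), 276.0) (array([362.4728, 325.5757]), (21.05328369140625, 25.44812774658203), 396.0) (array([ 0.5206, -0.1553,  0.0053]), np.float64(0.0012194649943243242)) plane [ 0.5202 -0.155   0.005 ]
rose max() iterable argument is empty
green ((349.29248046875, 271.1726989746094), (23.114843368530273, 23.800518035888672), 166.70445251464844) ((330.0538635253906, 297.66497802734375), (23.253528594970703, 28.16957664489746), 89.96080017089844) [ 0.516  -0.0775  0.0271] 0.0003852175777314619 plane [ 0.5158 -0.0772  0.029 ]
teal ((416.6761169433594, 268.77679443359375), (23.090845108032227, 23.933881759643555), 166.23062133789062) ((398.3630065917969, 341.09002685546875), (26.108016967773438, 31.12616539001465), 105.36616516113281) [ 0.526  -0.2331  0.0272] 0.0009529383627142416 plane [ 0.5257 -0.2322  0.029 ]
gold max() iterable argument is empty
d41 [0.0787 0.0046 0.0031] 0.07883880217511334 yaw 0.058123803288892543
0.15539832845928586 yaw 0.06341971018320666Traceback (most recent call last):
  File "<stdin>", line 18, in <module>
KeyError: 'rose'
```

```bash
python3 - <<'E'
from m import *
T,S=load("top",0),load("side",0)
np.set_printoptions(precision=4,suppress=True)
def arc(c,bx,n,lo=(13,150,25),hi=(24,255,255)):
    o=outer(mask(c,lo,hi,bx))[:,0].astype(float); h=cv2.convexHull(np.float32(o))[:,0]
    m=(o.min(0)+o.max(0))/2; k=(o-m)@np.array(n)>0
    return cv2.fitEllipse(np.float32(o[k]))
a=arc(T,(185,190,50,50),(-.95,-.3)); b=arc(S,(240,160,50,50),(0,-1))
print(a,b,*tri(T,a[0],S,b[0]),plane(T,a[0],.068),plane(S,b[0],.068))
# bottom of burgundy: lowest front point, and post by bright threshold
for v in(60,75,85):
    pa=cv2.fitEllipse(cv2.convexHull(outer(mask(T,(0,0,v),(40,110,255),(197,199,21,23)))))
    pb=cv2.fitEllipse(cv2.convexHull(outer(mask(S,(0,0,v),(40,110,255),(250,168,27,20)))))
    print(v,pa,pb,*tri(T,pa[0],S,pb[0]),plane(T,pa[0],.076),plane(S,pb[0],.076))
E
```

```text
((208.1543426513672, 211.6251983642578), (29.631988525390625, 31.028316497802734), 98.56331634521484) ((263.1201171875, 181.3092041015625), (18.84817886352539, 28.707382202148438), 83.82243347167969) [0.638  0.2419 0.0648] 0.0002741566977361056 [0.6375 0.2412 0.068 ] [0.6357 0.2386 0.068 ]
60 ((206.82066345214844, 210.3855743408203), (14.872458457946777, 15.769702911376953), 59.78726577758789) ((262.8647766113281, 179.8306427001953), (12.677087783813477, 16.845727920532227), 81.8555679321289) [0.6403 0.2447 0.0662] 0.0001627404586455542 [0.639  0.2425 0.076 ] [0.6327 0.235  0.076 ]
75 ((206.5983428955078, 210.34027099609375), (13.966536521911621, 14.38157844543457), 44.80820846557617) ((262.8407897949219, 178.42892456054688), (9.697111129760742, 15.984895706176758), 83.89200592041016) [0.6399 0.244  0.0708] 0.00027471057685578303 [0.6391 0.243  0.076 ] [0.636  0.2388 0.076 ]Traceback (most recent call last):
  File "<stdin>", line 13, in <module>
cv2.error: OpenCV(4.12.0) /io/opencv/modules/imgproc/src/shapedescr.cpp:361: error: (-201:Incorrect size of input array) There should be at least 5 points to fit the ellipse in function 'fitEllipseNoDirect'
```

Spindle is at about (0.638, 0.241), with the roll top measured at 65–68 mm (68 expected). Tray yaw is about 0.063, cell1 is at (0.5205, -0.155) and cell4 at (0.5985, -0.150). I'm moving above the spindle with the closing line along tray x.

```bash
python3 -m creep '[[11,-6.8,-1,0,0,-0.28,8.54],[22,-13.6,-2,0,0,-0.57,8.54],[33,-20.4,-3,0,0,-0.85,8.54],[44,-27.2,-4,0,0,-1.139,8.54],[44,-27.2,-4,0,0,-1.139,8.54],[44,-27.2,-4,0,0,-1.139,8.54],[44,-27.2,-4,0,0,-1.139,8.54],[44,-27.2,-4,0,0,-1.139,8.54],[44,-27.2,-4,0,0,-1.139,8.54],[44,-27.2,-4,0,0,-1.139,8.54],[44,-27.2,-4,0,0,-1.139,8.54],[44,-27.2,-4,0,0,-1.139,8.54],[44,-27.2,-4,0,0,-1.139,8.54]]'
```

```text
clock: 1.4
position: [0.6377, 0.2411, 0.1987]
orientation: [-3.14, 0.0, 1.633]
contact_force: [-0.7, -0.4, 0.4]
gripper_width: 0.0857
grasp_force: 0.0
```

```bash
python3 -m creep '[[0,0,-4,0,0,0,8.54],[0,0,-8,0,0,0,8.54],[0,0,-10,0,0,0,8.54],[0,0,-12,0,0,0,8.54],[0,0,-13,0,0,0,8.54],[0,0,-14,0,0,0,8.54],[0,0,-14.5,0,0,0,8.54],[0,0,-14.5,0,0,0,8.54]]'; python3 -m creep '[[0,0,0,0,0,0,6],[0,0,0,0,0,0,6],[0,0,0,0,0,0,6],[0,0,0,0,0,0,6],[0,0,0,0,0,0,6],[0,0,0,0,0,0,6],[0,0,0,0,0,0,6],[0,0,0,0,0,0,6]]'
```

```text
clock: 2.2
position: [0.638, 0.2412, 0.0542]
orientation: [-3.141, 0.0, 1.634]
contact_force: [0.2, -0.3, 1.1]
gripper_width: 0.0853
grasp_force: 0.0
clock: 3.0
position: [0.6389, 0.2413, 0.056]
orientation: [3.14, -0.001, 1.634]
contact_force: [-2.2, -0.7, 7.7]
gripper_width: 0.0653
grasp_force: 66.4
```

```bash
python3 - <<'E'
from rig import env
import cv2,numpy as np
o=[]
for n,(x,y,w,h) in(("top",(149,162,120,90)),("side",(204,123,120,90))):
    c=env.capture(n); np.savez(f"{n}1.npz",**c); o.append(cv2.resize(np.uint8(255*(c["image"][y:y+h,x:x+w,::-1]/255.)**.6),(400,300)))
cv2.imwrite("pics/g1.png",np.hstack(o)); print(env.read_state()["contact_force"],env.read_state()["gripper_width"])
E
```

```text
[-1.99983351 -0.19926248  7.54193638] 0.06508944310565984
```

View pics/g1.png

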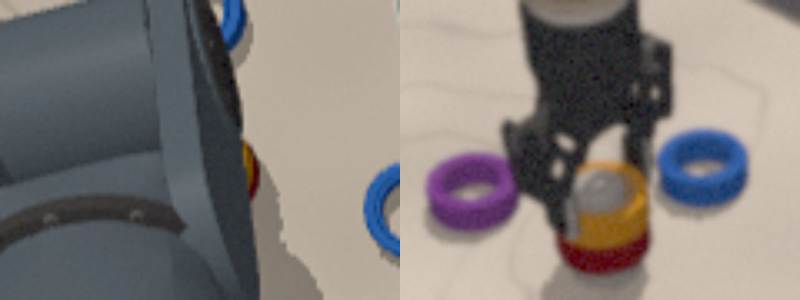

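The side view shows both fingers flanking the gold roll only (about (606,215) in the crop), with burgundy below it untouched. Lifting.

```bash
python3 -m creep '[[0,0,0.5,0,0,0,6],[0,0,1,0,0,0,6],[0,0,2,0,0,0,6],[0,0,3,0,0,0,6],[0,0,4,0,0,0,6],[0,0,5,0,0,0,6],[0,0,6,0,0,0,6],[0,0,6,0,0,0,6]]'; python3 - <<'E'
from rig import env
import cv2,numpy as np
o=[]
for n,(x,y,w,h) in(("top",(149,162,120,90)),("side",(204,123,120,90))):
    c=env.capture(n); np.savez(f"{n}2.npz",**c); o.append(cv2.resize(np.uint8(255*(c["image"][y:y+h,x:x+w,::-1]/255.)**.6),(400,300)))
cv2.imwrite("pics/g2.png",np.hstack(o))
E
```

```text
clock: 3.9
position: [0.639, 0.2413, 0.1162]
orientation: [3.139, -0.001, 1.634]
contact_force: [0.6, -0.1, -0.7]
gripper_width: 0.0654
grasp_force: 66.5
```

View pics/g2.png

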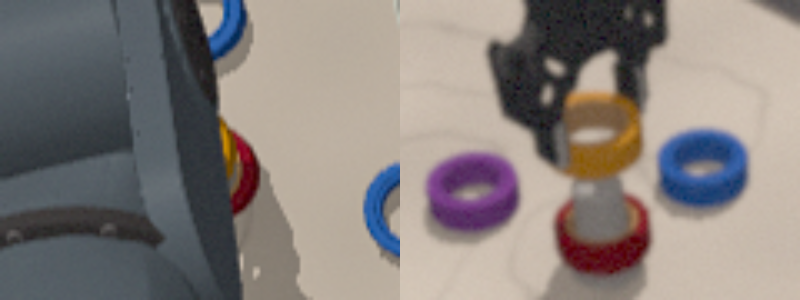

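```bash
python3 -m creep '[[-3,0,0,0,0,0,6],[-7,0,0,0,0,0,6],[-11,0,0,0,0,0,6],[-13,0,0,0,0,0,6],[-13,0,-3,0,0,0,6],[-13,0,-6,0,0,0,6],[-13,0,-8,0,0,0,6],[-13,0,-9,0,0,0,6],[-13,0,-9.6,0,0,0,6],[-13,0,-9.8,0,0,0,6],[-13,0,-10,0,0,0,6],[-13,0,-10.2,0,0,0,6],[-13,0,-10.2,0,0,0,6]]'
```

```text
clock: 5.3
position: [0.5084, 0.2411, 0.0126]
orientation: [3.141, -0.0, 1.634]
contact_force: [-0.1, 0.9, -0.6]
gripper_width: 0.065
grasp_force: 66.6
```

```bash
python3 -m creep '[[0,0,-0.1,0,0,0,6],[0,0,-0.2,0,0,0,6],[0,0,-0.2,0,0,0,6]]';
```

```text
clock: 5.6
position: [0.5085, 0.2411, 0.012]
orientation: [3.141, -0.0, 1.634]
contact_force: [-6.8, -2.8, 19.1]
gripper_width: 0.0653
grasp_force: 68.7
```

```bash
python3 -m creep '[[0,0,0,0,0,0,7],[0,0,0,0,0,0,8],[0,0,0,0,0,0,8.54],[0,0,0,0,0,0,8.54],[0,0,0,0,0,0,8.54],[0,0,1,0,0,0,8.54],[0,0,3,0,0,0,8.54],[0,0,7,0,0,0,8.54],[0,0,11,0,0,0,8.54],[0,-5,13,0,0,0,8.54],[0,-10,13,0,0,0,8.54],[0,-15,13,0,0,0,8.54],[0,-20,13,0,0,0,2.8],[0,-20,13,0,0,0,2.8],[0,-20,13,0,0,0,2.8],[0,-20,13,0,0,0,2.8],[0,-20,13,0,0,0,2.8]]'; cat > roll.py <<'E'
import sys; from m import *; from rig import env
k=sys.argv[1]; col=sys.argv[2]; np.set_printoptions(precision=4,suppress=True)
for n in("top","side"): np.savez(f"{n}{k}.npz",**env.capture(n))
T,S=load("top",k),load("side",k)
lo,hi=((13,170,25),(24,255,255)) if col=="gold" else ((172,150,15),(180,255,255))
for z in(.024,):
    X=np.array([float(v) for v in sys.argv[3:6]]); R=[]
    for c in(T,S):
        p=cv2.projectPoints(X,cv2.Rodrigues(c["R"])[0],c["t"],c["K"],c["D"])[0].ravel(); x,y=int(p[0]),int(p[1])
        m=mask(c,lo,hi,(x-25,y-25,50,50))
        if col!="gold": m|=mask(c,(0,150,15),(6,255,255),(x-25,y-25,50,50))
        m=cv2.morphologyEx(m,cv2.MORPH_CLOSE,np.ones((3,3),np.uint8))
        e=hole(m); print(p,e,plane(c,e[0],X[2])); R.append(e[0])
    print(tri(T,R[0],S,R[1]))
s=env.read_state(); print(s["position"],s["orientation"])
v=[]
for c,w in((T,0),(S,1)):
    p=cv2.projectPoints(X,cv2.Rodrigues(c["R"])[0],c["t"],c["K"],c["D"])[0].ravel(); x,y=int(p[0]),int(p[1])
    v.append(cv2.resize(np.uint8(255*(c["image"][y-45:y+45,x-60:x+60,::-1]/255.)**.6),(400,300)))
cv2.imwrite(f"pics/r{k}.png",np.hstack(v))
E
python3 roll.py 3 gold .5085 .241 .024
```

```text
clock: 7.3
position: [0.5082, 0.0422, 0.1404]
orientation: [3.142, -0.0, 1.636]
contact_force: [1.1, 0.9, 0.8]
gripper_width: 0.0281
grasp_force: 0.0
[209.9213 270.4804] ((210.31687927246094, 269.994140625), (18.73573875427246, 21.262588500976562), 4.337304592132568) [0.5096 0.2402 0.024 ]
[221.6885 223.417 ] ((222.01010131835938, 224.31883239746094), (13.937203407287598, 19.990676879882812), 76.94368743896484) [0.5071 0.2382 0.024 ]
(array([0.5093, 0.2411, 0.0206]), np.float64(0.0007748146996053854))
[0.5082 0.0421 0.1403] [-3.1415 -0.      1.6355]
```

```bash
python3 -m creep '[[1,5,0,0,0,0,2.8],[2,10,0,0,0,0,2.8],[2.7,15,0,0,0,0,2.8],[2.7,20,0,0,0,0,2.8],[2.7,20,-1,0,0,0,2.8],[2.7,20,-4,0,0,0,2.8],[2.7,20,-7,0,0,0,2.8],[2.7,20,-8.5,0,0,0,2.8],[2.7,20,-8.5,0,0,0,2.8]]'; python3 - <<'E'
from rig import env
import cv2,numpy as np
o=[]
for n,(x,y,w,h) in(("top",(150,225,120,90)),("side",(162,163,120,90))):
    c=env.capture(n); o.append(cv2.resize(np.uint8(255*(c["image"][y:y+h,x:x+w,::-1]/255.)**.6),(400,300)))
cv2.imwrite("pics/g3.png",np.hstack(o))
E
```

```text
clock: 8.3
position: [0.534, 0.2406, 0.0534]
orientation: [-3.138, 0.001, 1.634]
contact_force: [-0.8, -1.3, 1.6]
gripper_width: 0.0282
grasp_force: 0.0
```

View pics/g3.png

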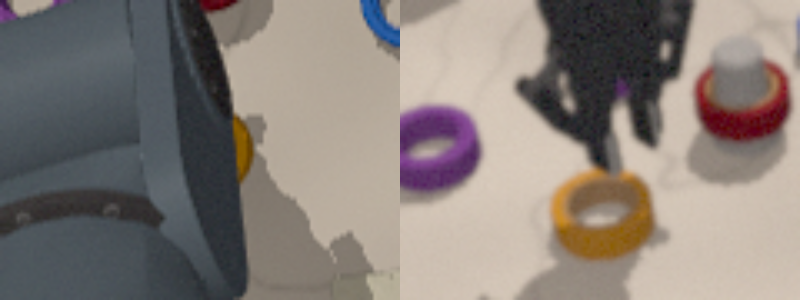

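The fingers are above the ring's far (+x) wall, with the near one over the bore side. Descending.

```bash
python3 -m creep '[[0.1,0.1,-1,0,0,0,2.8],[0.1,0.1,-2,0,0,0,2.8],[0.1,0.1,-2.7,0,0,0,2.8],[0.1,0.1,-2.7,0,0,0,2.8]]'; python3 -m creep '[[0,0,-0.6,0,0,0,2.8],[0,0,-1.2,0,0,0,2.8],[0,0,-1.2,0,0,0,2.8]]'
```

```text
clock: 8.8
position: [0.5356, 0.2418, 0.0271]
orientation: [-3.14, 0.001, 1.634]
contact_force: [-1.5, -0.8, -0.5]
gripper_width: 0.0278
grasp_force: 0.0
clock: 9.1
position: [0.5358, 0.2418, 0.0155]
orientation: [-3.14, 0.0, 1.634]
contact_force: [0.0, 0.0, -0.1]
gripper_width: 0.028
grasp_force: 0.0
```

```bash
python3 -m creep '[[0,0,-0.1,0,0,0,2.8],[0,0,-0.1,0,0,0,1],[0,0,-0.1,0,0,0,1],[0,0,-0.1,0,0,0,1],[0,0,-0.1,0,0,0,1],[0,0,-0.1,0,0,0,1]]';python3 -m creep '[[0,0,0.3,0,0,0,0.6],[0,0,1,0,0,0,0.6],[0,0,2,0,0,0,0.6],[0,0,4,0,0,0,0.6],[0,0,7,0,0,0,0.6],[0,-4,10,0,0,0,0.6],[0,-8,10,0,0,0,0.6],[0,-12,10,0,0,0,0.6],[0,-16,10,0,0,0,0.6],[0,-20,10,0,0,0,0.6],[0,-20,10,0,0,0,0.6],[0,-20,10,0,0,0,0.6]]'; python3 - <<'E'
from rig import env
import cv2,numpy as np
o=[]
for n,(x,y,w,h) in(("top",(240,205,120,90)),("side",(230,130,160,120))):
    c=env.capture(n); np.savez(f"{n}4.npz",**c); o.append(cv2.resize(np.uint8(255*(c["image"][y:y+h,x:x+w,::-1]/255.)**.6),(400,300)))
cv2.imwrite("pics/g4.png",np.hstack(o))
E
```

```text
clock: 9.7
position: [0.5365, 0.2421, 0.0156]
orientation: [3.141, -0.0, 1.634]
contact_force: [1.6, 0.2, 3.3]
gripper_width: 0.0114
grasp_force: 55.5
clock: 10.9
position: [0.5363, 0.0414, 0.116]
orientation: [3.141, -0.0, 1.632]
contact_force: [-0.2, 0.1, -0.0]
gripper_width: 0.0113
grasp_force: 55.3
```

View pics/g4.png

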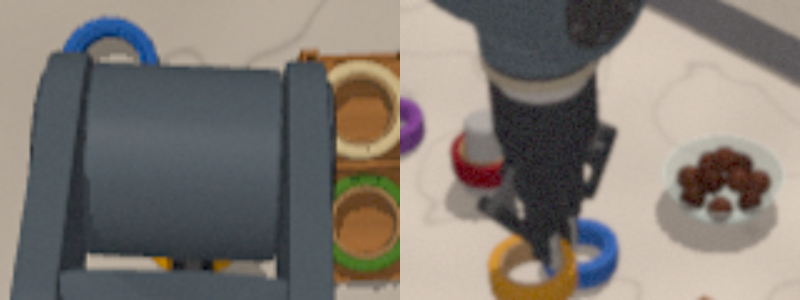

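Gold is held level at the wall, with the ring just left of the fingers (crop (533,268)). I'll check the held ring's centre from its silhouette.

```bash
cat > sil.py <<'E'
# held ring centre from side view silhouette: args k col z_under expected x y
import sys; from m import *
np.set_printoptions(precision=4,suppress=True)
def run(k,col,zu,ex,ey,save=True):
    S=load("side",k)
    X=np.array([ex,ey,zu+.012]); p=cv2.projectPoints(X,cv2.Rodrigues(S["R"])[0],S["t"],S["K"],S["D"])[0].ravel(); x,y=p.astype(int); bx=(x-32,y-32,64,64)
    m=mask(S,(13,150,20),(24,255,255),bx) if col=="gold" else mask(S,(170,140,12),(180,255,255),bx)|mask(S,(0,140,12),(7,255,255),bx)
    m=cv2.morphologyEx(m,cv2.MORPH_OPEN,np.ones((3,3),np.uint8))
    o=outer(m)[:,0].astype(float)
    # predicted silhouette for the expected pose, with same measures
    def meas(o): return np.array([o[:,0].min()-.5,o[:,0].max()+.5,o[:,1].max()+.5])
    th=np.linspace(0,2*np.pi,400)
    def pred(C):
        Q=np.vstack([np.c_[C[0]+.034*np.cos(th),C[1]+.034*np.sin(th),0*th+zu+h] for h in(0,.024)])
        q=cv2.projectPoints(Q,cv2.Rodrigues(S["R"])[0],S["t"],S["K"],S["D"])[0][:,0]; return np.array([q[:,0].min(),q[:,0].max(),q[:,1].max()])
    a=meas(o); C=np.array([ex,ey]); print("px",a,"pred",pred(C))
    for _ in range(5):
        J=np.c_[(pred(C+[1e-3,0])-pred(C))/1e-3,(pred(C+[0,1e-3])-pred(C))/1e-3]; C=C+np.linalg.lstsq(J,a-pred(C),rcond=None)[0]
    print("C",C,"res",a-pred(C))
run(sys.argv[1],sys.argv[2],*map(float,sys.argv[3:6]))
E
python3 sil.py 4 gold .1004 .509 .0397; python3 sil.py 3 gold 0 .5088 .2403
```

```text
px [264.5 299.5 254.5] pred [263.4509 300.1259 256.3911]
C [0.5127 0.043 ] res [ 0.7645 -0.7781  0.0511]
px [207.5 237.5 240.5] pred [206.4998 238.8208 242.072 ]
C [0.5118 0.2445] res [ 1.1027 -1.1221  0.067 ]
```

```bash
python3 -m creep '[[2,-4,0,0,0,0,0.6],[4,-8,0,0,0,0,0.6],[6,-12,0,0,0,0,0.6],[8,-16,0,0,0,0,0.6],[8.9,-18.9,0,0,0,0,0.6],[8.9,-18.9,0,0,0,0,0.6],[8.9,-18.9,-2,0,0,0,0.6],[8.9,-18.9,-4,0,0,0,0.6],[8.9,-18.9,-4.8,0,0,0,0.6],[8.9,-18.9,-4.8,0,0,0,0.6],[8.9,-18.9,-4.8,0,0,0,0.6]]'; python3 - <<'E'
from rig import env
import cv2,numpy as np
o=[]
for n,(x,y,w,h) in(("top",(320,205,120,90)),("side",(300,230,160,120))):
    c=env.capture(n); np.savez(f"{n}5.npz",**c); o.append(cv2.resize(np.uint8(255*(c["image"][y:y+h,x:x+w,::-1]/255.)**.6),(400,300)))
cv2.imwrite("pics/g5.png",np.hstack(o)); print(env.read_state()["position"])
E
python3 sil.py 5 gold .0525 .5984 -.1501
```

```text
clock: 12.1
position: [0.6257, -0.1463, 0.0681]
orientation: [3.141, 0.0, 1.635]
contact_force: [0.7, -0.8, -0.3]
gripper_width: 0.0115
grasp_force: 55.4
[ 0.62585359 -0.14678891  0.06842867]
px [369.5 406.5 297.5] pred [369.6306 407.0893 298.7819]
C [ 0.6003 -0.1477] res [ 0.1869 -0.1825  0.0115]
```

View pics/g5.png

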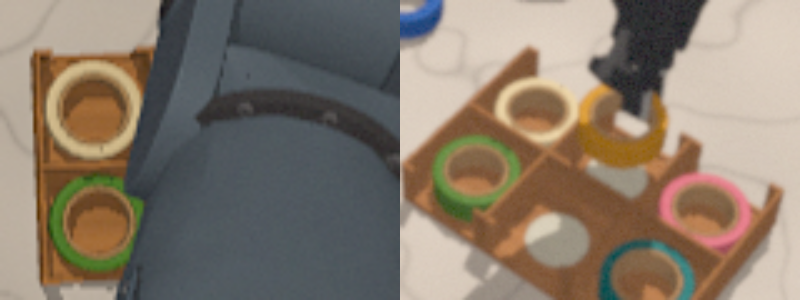

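```bash
python3 -m creep '[[-0.05,-0.1,-0.4,0,0,0,0.6],[-0.05,-0.1,-0.8,0,0,0,0.6],[-0.05,-0.1,-1.2,0,0,0,0.6],[-0.05,-0.1,-1.5,0,0,0,0.6],[-0.05,-0.1,-1.5,0,0,0,0.6]]'
```

```text
clock: 12.7
position: [0.6244, -0.1479, 0.0516]
orientation: [-3.141, -0.0, 1.634]
contact_force: [-0.2, -0.1, -1.5]
gripper_width: 0.0111
grasp_force: 55.4
```

```bash
python3 -m creep '[[0,0,-0.5,0,0,0,0.6],[0,0,-1,0,0,0,0.6],[0,0,-1.5,0,0,0,0.6],[0,0,-2,0,0,0,0.6],[0,0,-2.5,0,0,0,0.6],[0,0,-2.7,0,0,0,0.6],[0,0,-2.7,0,0,0,0.6]]'
```

```text
clock: 13.4
position: [0.6246, -0.1479, 0.0249]
orientation: [-3.141, -0.0, 1.634]
contact_force: [-0.5, 0.5, -0.3]
gripper_width: 0.0111
grasp_force: 55.4
```

Underside is at about 9 mm with no side force. Final lowering to contact.

```bash
python3 -m creep '[[0,0,-0.2,0,0,0,0.6],[0,0,-0.3,0,0,0,0.6],[0,0,-0.4,0,0,0,0.6],[0,0,-0.4,0,0,0,0.6]]'; python3 -m creep '[[0,0,-0.1,0,0,0,0.6],[0,0,-0.1,0,0,0,0.6]]'
```

```text
clock: 13.8
position: [0.6247, -0.148, 0.0212]
orientation: [-3.142, -0.0, 1.634]
contact_force: [0.7, 0.3, -0.6]
gripper_width: 0.0112
grasp_force: 55.4
clock: 14.0
position: [0.6249, -0.148, 0.0206]
orientation: [3.141, 0.0, 1.634]
contact_force: [-1.1, 0.2, 3.0]
gripper_width: 0.0115
grasp_force: 55.7
```

```bash
python3 -m creep '[[0,0,0,0,0,0,1.6],[0,0,0,0,0,0,2.2],[0,0,0,0,0,0,2.8],[0,0,0,0,0,0,2.8],[0,0,0.5,0,0,0,2.8],[0,0,1.5,0,0,0,2.8],[0,0,4,0,0,0,2.8],[0,0,8,0,0,0,2.8],[0,0,12,0,0,0,2.8],[0,4,15,0,0,0,8.54],[0.4,9,15,0,0,0,8.54],[0.6,14,15,0,0,0,8.54],[0.8,19,15,0,0,0,8.54],[1,24,15,0,0,0,8.54],[1.2,29,15,0,0,0,8.54],[1.2,34,15,0,0,0,8.54],[1.3,38.9,15,0,0,0,8.54],[1.3,38.9,15,0,0,0,8.54],[1.3,38.9,15,0,0,0,8.54]]'; python3 - <<'E'
from m import *; from rig import env
np.set_printoptions(precision=4,suppress=True)
for n in("top","side"): np.savez(f"{n}6.npz",**env.capture(n))
T,S=load("top",6),load("side",6)
a=hole(mask(T,(13,170,40),(24,255,255),(360,215,42,42))); print(a,plane(T,a[0],.029))
for nm,bx in(("green",(330,248,40,45)),("teal",(395,248,40,45))):
    lo,hi=((38,80,20),(70,255,255)) if nm=="green" else ((80,80,15),(100,255,255))
    print(nm,plane(T,hole(mask(T,lo,hi,bx))[0],.029))
r=lambda c,x,y,w,h:cv2.resize(np.uint8(255*(c["image"][y:y+h,x:x+w,::-1]/255.)**.6),(400,300))
cv2.imwrite("pics/g6.png",np.vstack([np.hstack([r(T,317,207,132,99),r(S,290,240,180,135)]),np.hstack([r(T,149,162,120,90),r(S,204,123,120,90)])]))
E
```

```text
clock: 15.9
position: [0.6375, 0.242, 0.1709]
orientation: [3.141, 0.0, 1.636]
contact_force: [-0.0, -0.0, 0.3]
gripper_width: 0.0855
grasp_force: 0.0
((380.480712890625, 236.30686950683594), (19.07547950744629, 20.891069412231445), 156.65748596191406) [ 0.5981 -0.1474  0.029 ]
green [ 0.5157 -0.0772  0.029 ]
teal [ 0.5257 -0.2323  0.029 ]
```

View pics/g6.png

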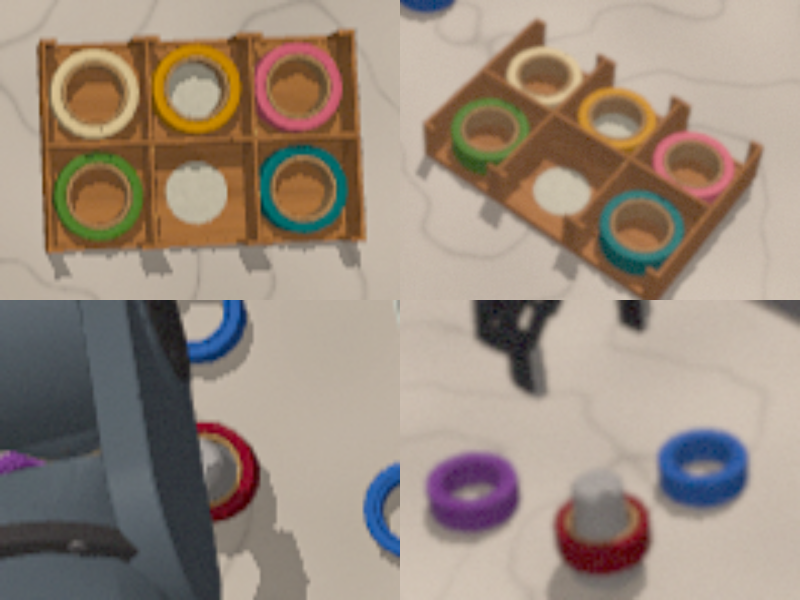

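Gold lies flat in cell4, about 3 mm off centre, and the neighbouring rolls haven't moved. Now the burgundy roll on the spindle.

```bash
python3 -m creep '[[0.1,0,-4,0,0,0,8.54],[0.1,0,-8,0,0,0,8.54],[0.1,0,-10,0,0,0,8.54],[0.1,0,-11.5,0,0,0,8.54],[0.1,0,-13,0,0,0,8.54],[0.1,0,-14,0,0,0,8.54],[0.1,0,-14.6,0,0,0,8.54],[0.1,0,-14.6,0,0,0,8.54]]'; python3 -m creep '[[0,0,0,0,0,0,6],[0,0,0,0,0,0,6],[0,0,0,0,0,0,6],[0,0,0,0,0,0,6],[0,0,0,0,0,0,6],[0,0,0,0,0,0,6],[0,0,0,0,0,0,6],[0,0,0,0,0,0,6]]'
```

```text
clock: 16.8
position: [0.6387, 0.2409, 0.024]
orientation: [-3.141, 0.0, 1.634]
contact_force: [-0.0, -0.3, 0.4]
gripper_width: 0.0857
grasp_force: 0.0
clock: 17.6
position: [0.6395, 0.2413, 0.0255]
orientation: [3.14, -0.0, 1.634]
contact_force: [-1.0, -0.2, 5.8]
gripper_width: 0.065
grasp_force: 66.8
```

```bash
python3 -m creep '[[0,0,0.5,0,0,0,6],[0,0,1,0,0,0,6],[0,0,2,0,0,0,6],[0,0,3.5,0,0,0,6],[0,0,5,0,0,0,6],[0,0,7,0,0,0,6],[0,0,9,0,0,0,6],[0,0,9,0,0,0,6]]'; python3 -m creep '[[-4,0,0,0,0,0,6],[-8,0,0,0,0,0,6],[-12,0,0,0,0,0,6],[-13,0,0,0,0,0,6],[-13,0,-3,0,0,0,6],[-13,0,-6,0,0,0,6],[-13,0,-8,0,0,0,6],[-13,0,-9,0,0,0,6],[-13,0,-9.8,0,0,0,6],[-13,0,-10.2,0,0,0,6],[-13,0,-10.5,0,0,0,6],[-13,0,-10.5,0,0,0,6]]'
```

```text
clock: 18.4
position: [0.6404, 0.2415, 0.1184]
orientation: [3.136, -0.001, 1.634]
contact_force: [0.0, 0.2, 0.1]
gripper_width: 0.065
grasp_force: 66.4
clock: 19.6
position: [0.509, 0.2411, 0.0096]
orientation: [3.141, -0.0, 1.634]
contact_force: [-0.4, -0.0, 0.0]
gripper_width: 0.065
grasp_force: 66.8
```

```bash
python3 -m creep '[[0,0,-0.2,0,0,0,6],[0,0,-0.3,0,0,0,6],[0,0,-0.3,0,0,0,6]]'; python3 -m creep '[[0,0,-0.1,0,0,0,6],[0,0,-0.1,0,0,0,6]]'
```

```text
clock: 19.9
position: [0.5088, 0.241, 0.0064]
orientation: [3.141, -0.0, 1.634]
contact_force: [0.2, -0.3, -1.5]
gripper_width: 0.065
grasp_force: 66.8
clock: 20.1
position: [0.5089, 0.2411, 0.0056]
orientation: [3.141, -0.0, 1.634]
contact_force: [-1.2, -0.3, 3.0]
gripper_width: 0.065
grasp_force: 67.1
```

```bash
python3 -m creep '[[0,0,0,0,0,0,7],[0,0,0,0,0,0,8],[0,0,0,0,0,0,8.54],[0,0,0,0,0,0,8.54],[0,0,0,0,0,0,8.54],[0,0,1,0,0,0,8.54],[0,0,3,0,0,0,8.54],[0,0,7,0,0,0,8.54],[0,0,11,0,0,0,8.54],[0,-5,13,0,0,0,8.54],[0,-10,13,0,0,0,8.54],[0,-15,13,0,0,0,8.54],[0,-20,13,0,0,0,2.8],[0,-20,13,0,0,0,2.8],[0,-20,13,0,0,0,2.8],[0,-20,13,0,0,0,2.8],[0,-20,13,0,0,0,2.8]]'; python3 roll.py 7 burg .5088 .241 .024;python3 sil.py 7 burg 0 .5088 .2403
```

```text
clock: 21.8
position: [0.5088, 0.0422, 0.1354]
orientation: [3.141, -0.0, 1.635]
contact_force: [0.0, -0.0, -0.2]
gripper_width: 0.0279
grasp_force: 0.0
[209.9271 270.3487] ((209.2576446533203, 269.6200256347656), (22.96388816833496, 23.63810157775879), 27.95534896850586) [0.5104 0.2426 0.024 ]
[221.7944 223.3478] ((221.88795471191406, 223.3103485107422), (16.76764488220215, 24.257888793945312), 78.85297393798828) [0.509  0.2409 0.024 ]
(array([0.5104, 0.2431, 0.0216]), np.float64(9.422491419853725e-05))
[0.5087 0.0421 0.1353] [-3.1415 -0.      1.6355]
px [207.5 237.5 239.5] pred [206.4998 238.8208 242.072 ]
C [0.5138 0.2469] res [ 1.073  -1.0918  0.0652]
```

```bash
python3 -m creep '[[-1,5,0,0,0,0,2.8],[-2,10,0,0,0,0,2.8],[-2.6,15,0,0,0,0,2.8],[-2.6,19.9,0,0,0,0,2.8],[-2.6,19.9,0,0,0,0,2.8],[-2.6,19.9,-3,0,0,0,2.8],[-2.6,19.9,-6,0,0,0,2.8],[-2.6,19.9,-8.5,0,0,0,2.8],[-2.6,19.9,-9.6,0,0,0,2.8],[-2.6,19.9,-10.6,0,0,0,2.8],[-2.6,19.9,-10.8,0,0,0,2.8]]'; python3 -m creep '[[0,0,-0.6,0,0,0,2.8],[0,0,-1.2,0,0,0,2.8],[0,0,-1.2,0,0,0,2.8]]'
```

```text
clock: 23.0
position: [0.4827, 0.24, 0.0269]
orientation: [-3.141, 0.0, 1.634]
contact_force: [0.2, 0.4, -0.4]
gripper_width: 0.0275
grasp_force: 0.0
clock: 23.3
position: [0.4826, 0.2399, 0.015]
orientation: [-3.141, 0.0, 1.634]
contact_force: [0.5, 0.5, 0.0]
gripper_width: 0.0281
grasp_force: 0.0
```

```bash
python3 -m creep '[[0,0,0,0,0,0,1],[0,0,0,0,0,0,1],[0,0,0,0,0,0,1],[0,0,0,0,0,0,1],[0,0,0,0,0,0,0.6]]';python3 -m creep '[[0,0,0.3,0,0,0,0.6],[0,0,1,0,0,0,0.6],[0,0,2,0,0,0,0.6],[0,0,4,0,0,0,0.6],[0,0,7,0,0,0,0.6],[0,-4,10,0,0,0,0.6],[0,-8,10,0,0,0,0.6],[1,-12,10,0,0,0,0.6],[1,-17,10,0,0,0,0.6],[1,-22,10,0,0,0,0.6],[1,-27,10,0,0,0,0.6],[1,-32,10,0,0,0,0.6],[1,-36,10,0,0,0,0.6],[1.1,-39.7,10,0,0,0,0.6],[1.1,-39.7,10,0,0,0,0.6],[1.1,-39.7,10,0,0,0,0.6]]'
```

```text
clock: 23.8
position: [0.4829, 0.2401, 0.0157]
orientation: [3.141, -0.0, 1.634]
contact_force: [-2.7, 0.5, 5.7]
gripper_width: 0.0113
grasp_force: 61.5
clock: 25.4
position: [0.4936, -0.1574, 0.1157]
orientation: [3.141, 0.0, 1.632]
contact_force: [0.3, -0.0, -1.3]
gripper_width: 0.0111
grasp_force: 61.7
```

```bash
python3 -m creep '[[0,0,-2,0,0,0,0.6],[0,0,-4,0,0,0,0.6],[0,0,-4.8,0,0,0,0.6],[0,0,-4.8,0,0,0,0.6],[0,0,-4.8,0,0,0,0.6]]'; python3 - <<'E'
from rig import env
import cv2,numpy as np
o=[]
for n,(x,y,w,h) in(("top",(320,205,120,90)),("side",(290,240,160,120))):
    c=env.capture(n); np.savez(f"{n}8.npz",**c); o.append(cv2.resize(np.uint8(255*(c["image"][y:y+h,x:x+w,::-1]/255.)**.6),(400,300)))
cv2.imwrite("pics/g8.png",np.hstack(o)); print(env.read_state()["position"])
E
python3 sil.py 8 burg .052 .5205 -.1555
```

```text
clock: 25.9
position: [0.4941, -0.1566, 0.068]
orientation: [3.141, 0.0, 1.635]
contact_force: [0.1, -0.6, 0.6]
gripper_width: 0.0113
grasp_force: 61.7
[ 0.49424879 -0.15690965  0.06819157]
px [358.5 383.5 324.5] pred [344.5198 383.0736 326.2915]
C [ 0.5328 -0.1619] res [ 6.8746 -6.7116  0.4184]
```

View pics/g8.png

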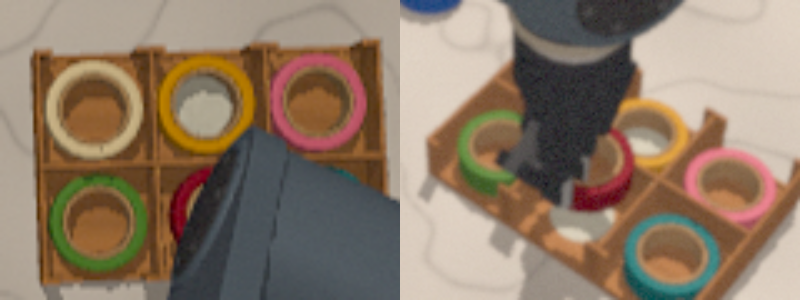

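Burgundy hangs over cell1 where predicted, with the right edge at 383.5 px (predicted 383.1). Lowering.

```bash
python3 -m creep '[[0,0,-0.4,0,0,0,0.6],[0,0,-0.8,0,0,0,0.6],[0,0,-1.2,0,0,0,0.6],[0,0,-1.5,0,0,0,0.6],[0,0,-1.5,0,0,0,0.6]]'; python3 -m creep '[[0,0,-0.5,0,0,0,0.6],[0,0,-1,0,0,0,0.6],[0,0,-1,0,0,0,0.6]]'
```

```text
clock: 26.5
position: [0.4935, -0.1569, 0.0518]
orientation: [-3.141, -0.0, 1.634]
contact_force: [0.2, 0.6, -0.7]
gripper_width: 0.0115
grasp_force: 61.7
clock: 26.8
position: [0.4933, -0.1568, 0.0415]
orientation: [-3.141, -0.001, 1.634]
contact_force: [0.2, 0.2, -1.5]
gripper_width: 0.0111
grasp_force: 61.7
```

```bash
python3 -m creep '[[0,0,-0.5,0,0,0,0.6],[0,0,-1,0,0,0,0.6],[0,0,-1.5,0,0,0,0.6],[0,0,-1.8,0,0,0,0.6],[0,0,-1.9,0,0,0,0.6],[0,0,-2,0,0,0,0.6],[0,0,-2,0,0,0,0.6]]'; python3 -m creep '[[0,0,-0.1,0,0,0,0.6],[0,0,-0.1,0,0,0,0.6]]'
```

```text
clock: 27.5
position: [0.4938, -0.157, 0.0223]
orientation: [3.142, 0.0, 1.634]
contact_force: [1.2, -0.4, -0.1]
gripper_width: 0.0108
grasp_force: 61.7
clock: 27.7
position: [0.4938, -0.157, 0.0213]
orientation: [3.142, 0.0, 1.634]
contact_force: [0.1, -0.1, -1.0]
gripper_width: 0.0111
grasp_force: 61.7
```

```bash
python3 -m creep '[[0,0,-0.1,0,0,0,0.6],[0,0,-0.1,0,0,0,0.6]]'; python3 -m creep '[[0,0,0,0,0,0,1.6],[0,0,0,0,0,0,2.2],[0,0,0,0,0,0,2.8],[0,0,0,0,0,0,2.8],[0,0,0.5,0,0,0,2.8],[0,0,1.5,0,0,0,2.8],[0,0,4,0,0,0,2.8],[0,0,8,0,0,0,2.8],[0,0,12,0,0,0,2.8],[0,4,15,0,0,0,2.8],[0,9,15,0,0,0,2.8],[0,14,15,0,0,0,2.8],[0,19,15,0,0,0,2.8],[0,24,15,0,0,0,2.8],[0,29,15,0,0,0,2.8],[0,32,15,0,0,0,2.8],[0,32,15,0,0,0,2.8],[0,32,15,0,0,0,2.8]]'; python3 - <<'E'
from m import *; from rig import env
np.set_printoptions(precision=4,suppress=True)
for n in("top","side"): np.savez(f"{n}9.npz",**env.capture(n))
T,S=load("top",9),load("side",9)
a=hole(mask(T,(13,170,40),(24,255,255),(360,215,42,42))); print("gold",plane(T,a[0],.029))
for nm,bx in(("green",(330,248,40,45)),("teal",(395,248,40,45))):
    lo,hi=((38,80,20),(70,255,255)) if nm=="green" else ((80,80,15),(100,255,255))
    print(nm,plane(T,hole(mask(T,lo,hi,bx))[0],.029))
for c,bx in((T,(362,250,40,42)),(S,(335,295,60,60))):
    m=mask(c,(172,150,15),(180,255,255),bx)|mask(c,(0,150,15),(6,255,255),bx)
    try: print("burg",plane(c,hole(cv2.morphologyEx(m,cv2.MORPH_CLOSE,np.ones((3,3),np.uint8)))[0],.029))
    except Exception as e: print(e)
r=lambda c,x,y,w,h:cv2.resize(np.uint8(255*(c["image"][y:y+h,x:x+w,::-1]/255.)**.6),(400,300))
cv2.imwrite("pics/g9.png",np.hstack([r(T,317,207,132,99),r(S,290,240,180,135)]))
E
```

```text
clock: 27.9
position: [0.4938, -0.157, 0.0207]
orientation: [3.141, 0.0, 1.634]
contact_force: [-1.8, 1.2, 5.7]
gripper_width: 0.0114
grasp_force: 62.5
clock: 29.7
position: [0.4936, 0.1633, 0.1708]
orientation: [3.141, 0.0, 1.635]
contact_force: [0.3, 0.1, 0.5]
gripper_width: 0.0282
grasp_force: 0.0
gold [ 0.5981 -0.1479  0.029 ]
green [ 0.5157 -0.0772  0.029 ]
teal [ 0.5257 -0.2322  0.029 ]
burg [ 0.5215 -0.1551  0.029 ]
burg [ 0.521  -0.1567  0.029 ]
```

View pics/g9.png

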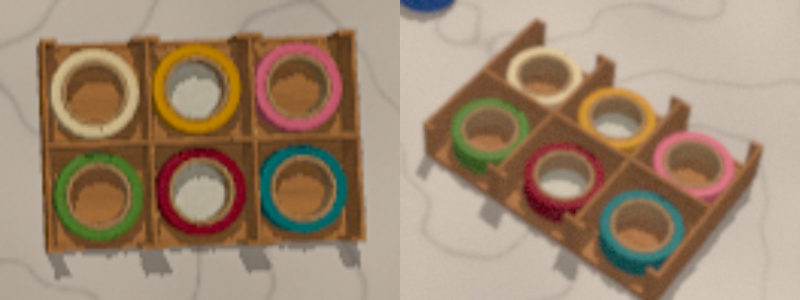

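Both spares lie flat, within about 3 mm of their cell centres, and the green and teal rolls measure unmoved. Handing in.

```bash
python3 -c "
from rig import env
print(env.close_job())"
```

```text
the job is handed in; nothing more can be done
None
```

The job is handed in at about 30 s of the 72 s allowed: gold lies flat in cell4 and burgundy in cell1, each within about 3 mm of centre by the camera; the hand-in returned no verdict.

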